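Set out the calibration weights in order of size

ROBOT

A 7-joint arm with a two-finger parallel gripper is mounted at the origin on a cart in front of the work surface, level with it; the furniture and walls round the work are solid. World frame = base frame: x ahead of the robot, y to its left, z up, the work surface at z = 0. Lengths are in m, angles in rad, forces in N, time in s.
With the tool pointing down it reaches from about 0.4 to 0.85 m from the base axis. Payload 4.5 kg.
Tool frame: the origin (TCP) lies midway between the tips of the shut fingers; the grasp point (between the pads) lies 19 mm behind it (arm.hold_point_z is the distance from the TCP to the grasp point, in m); z points along the fingers, y is the line along which they close (so a half turn about z gives the same grasp; the last joint's range is limited). The gripper opens to 88 mm and grips with 3 to 60 N. Pads are 18 mm wide; open, the fingers measure 123 mm over their backs; the gripper's body (75 mm by 187 mm) begins 45 mm behind the grasp point.
Start: joints at [-1.191, 0.689, -0.195, 1.565, 0.157, 0.902, -0.215], TCP at [0.212, 0.588, 0.239] pointing down, gripper open.
Joint ranges: [-3.01, 3.01], [-0.46, 2.08], [-1.47, 1.51], [0.13, 2.56], [-1, 4.14], [0.04, 2.09], [-2.66, 2.66]. Speed limits (rad/s): [2.57, 2.57, 3.14, 3.14, 3.14, 3.14, 3.14].

INTERFACE

Orientations are given as a unit quaternion [x, y, z, w].
In Python, from cell import arm gives the robot as it stands.
- The arm moves only by the tool jog_arm, never from a script. Its argument "deltas" is a list of rows, each a list of 7 numbers: the gripper's target within -1 to 1 (fully open at 1, half-way at 0, shut at -1), then the shift along the world's x, y, z as a fraction of full scale, then the turn, a rotation vector about the world's x, y, z as a fraction of full scale. A call has exactly 8 rows; each row shifts and turns the commanded pose from where the row before left it; what a row does not reach is not made up. Full scale, the value 1, is 50 cm for a shift and 5 degrees for a turn. A row lasts 1/12 s, in which the tool goes at most 41.7 mm and 7.16 degrees, less where a joint would pass 70% of its speed; a pose out of reach is approached as far as the arm can. A call with a number of a shift or a turn outside -1 to 1 is refused whole. A call with a gripper value outside its range is refused whole. The fingers move at their own pace and stop on an object; "squeeze" is the grip in N (left out, the last holds). Time passes only in rows, so rows that do not move let the fingers close, or fill a call up. It gives the time, the measured TCP pose, the force, the opening and the grip force at its end, in the units of the state.
- arm.get_obs(): the state, without advancing time (a new reading comes with each control period).
- arm.grab_frame(name): name is "scene" or "top" or "wrist"; returns a dict with "frame" (420x560x3 uint8, red, green, blue), "fx", "fy", "cx", "cy" (pixels), "R" (3x3) and "t" (3): a world point X has camera coordinates R X + t. Camera axes: x right, y down, z forward; pixel columns grow to the right and rows downward; lengths in m; the calibration is good to about 2 mm. The wrist camera is an equidistant fisheye: a pixel r from the principal point sees the ray r / f radians off the axis. A picture is of the moment at which its call begins. There is no depth.
- arm.job_done(): hands the job in; it is judged then, once.
The state is a dict: "time": time; "joints": joint angles; "dq": joint speeds; "joint_efforts": joint torques, N m; "position": TCP position; "orientation": TCP orientation; "wrist_force": force on the tool from outside, world axes, zero at the start; "moment": the same for the moment, N m; "width": finger opening in m; "gripper_force": force on a finger pad.
Only numpy, scipy, OpenCV 4.12 (cv2) and the standard library are available. Lean on these libraries where they do the work, as an engineer would, in place of code of your own. Each camera call takes 0.05 s, during which the arm holds its last target. There are 200 camera calls.

TASK

Set the four steel weights out on the tapered wooden tray for a balance check, one standing centred on each cork mark, in order of size: the smallest at the narrow end of the tray, the largest at the wide end. Draw the largest one straight up out of its storage block and keep it upright. Leave the brown dropper bottle and the little tin box where they are.

Things in the scene. Friction and masses are not known exactly. Their poses are not given: they have to be found in the camera images.
- weight_1: The smallest of four plain steel weights: upright cylinder 20 mm in diameter, 22 mm high, with a round knob on top, 36 mm in all. Knob: 5 mm high neck 8 mm thick, then a head 12 mm in diameter. 0.05 kg +-20 %. Origin: centre of underside; z up. Starts standing on the worktop.
- weight_2: The second smallest of four plain steel weights: upright cylinder 30 mm in diameter, 32 mm high, with a round knob on top, 47 mm in all. Knob: 5 mm high neck 10 mm thick, then a head 14 mm in diameter. 0.14 kg +-20 %. Origin: centre of underside; z up. Starts standing on the worktop.
- weight_3: The second largest of four plain steel weights: upright cylinder 40 mm in diameter, 42 mm high, with a round knob on top, 58 mm in all. Knob: 5 mm high neck 12 mm thick, then a head 16 mm in diameter. 0.32 kg +-20 %. Origin: centre of underside; z up. Starts standing on the worktop.
- weight_4: The largest of four plain steel weights: upright cylinder 50 mm in diameter, 54 mm high, with a round knob on top, 70 mm in all. Knob: 5 mm high neck 14 mm thick, then a head 18 mm in diameter. 0.75 kg +-20 %. Origin: centre of underside; z up. Starts in a fixed wooden block (70 x 70 mm, 36 high), in a close round bore 52 mm wide, 30 deep: underside 6 mm above the worktop, top 24 mm of the cylinder and the knob out.
- mark_1: Round cork mark at the narrow end of the tray, 56 mm in diameter, 2 mm thick; one of four alike in a row, 72 mm apart. The tray: fixed dark wooden board 292 mm long, 8 mm thick, tapering from 124 to 60 mm in width, lying at any angle. Origin: centre of the mark's underside (8 mm above the worktop; its top is at 10 mm); z up, y along the row to the wide end.
- mark_2: Round cork mark second from the narrow end of the tray, 56 mm in diameter, 2 mm thick; one of four alike in a row, 72 mm apart. The tray: fixed dark wooden board 292 mm long, 8 mm thick, tapering from 124 to 60 mm in width, lying at any angle. Origin: centre of the mark's underside (8 mm above the worktop; its top is at 10 mm); z up, y along the row to the wide end.
- mark_3: Round cork mark second from the wide end of the tray, 56 mm in diameter, 2 mm thick; one of four alike in a row, 72 mm apart. The tray: fixed dark wooden board 292 mm long, 8 mm thick, tapering from 124 to 60 mm in width, lying at any angle. Origin: centre of the mark's underside (8 mm above the worktop; its top is at 10 mm); z up, y along the row to the wide end.
- mark_4: Round cork mark at the wide end of the tray, 56 mm in diameter, 2 mm thick; one of four alike in a row, 72 mm apart. The tray: fixed dark wooden board 292 mm long, 8 mm thick, tapering from 124 to 60 mm in width, lying at any angle. Origin: centre of the mark's underside (8 mm above the worktop; its top is at 10 mm); z up, y along the row to the wide end.
- oil_bottle: Bystander: small brown glass bottle with a dropper cap, 29 mm in diameter, 77 mm high, standing loose. Origin: centre of its underside. Farther left (y above 0.5 m) stands a tall fixed microscope: keep the arm clear of it.
- stir_bar_box: Bystander: small pale tin box, 43 x 63 x 16 mm, lying loose. Origin: centre of its underside, z up.

How it is judged:
At the end, for the whole second after the job is handed in: Each weight stands upright (within 0.1 rad) and still on its own mark, weight_1 on mark_1 at the narrow end through weight_4 on mark_4 at the wide end, its axis within 12 mm of the mark's centre and its underside on the cork (6 to 14 mm above the worktop) (horizontal distance between weight_1 and mark_1 below 0.012 m and angle between each of weight_1, weight_2, weight_3, weight_4's own z axis and vertical below 0.1 rad and height (world z) of weight_1 between 0.006 and 0.014 m and linear speed of each of weight_1, weight_2, weight_3, weight_4 below 0.02 m/s and horizontal distance between weight_2 and mark_2 below 0.012 m and height (world z) of weight_2 between 0.006 and 0.014 m and horizontal distance between weight_3 and mark_3 below 0.012 m and height (world z) of weight_3 between 0.006 and 0.014 m and horizontal distance between weight_4 and mark_4 below 0.012 m and height (world z) of weight_4 between 0.006 and 0.014 m); the robot touches nothing.
It fails at once if the largest weight is tipped by more than 0.4 rad (angle between weight_4's own z axis and vertical above 0.4 rad).
It fails at once if the dropper bottle is moved more than 20 mm or knocked over (distance of oil_bottle from where it was at the start of the episode above 0.02 m or angle between oil_bottle's own z axis and vertical above 0.5 rad).
It fails at once if the tin box is moved more than 20 mm (distance of stir_bar_box from where it was at the start of the episode above 0.02 m).
It also fails if it takes over 106 s, if anything falls off the work surface, if the arm or the gripper's body presses on something with over 40 N, if the wrist force passes 120 N, or if a joint passes its speed limit or range.

## Working session

There is one attempt and no reset: what is moved stays moved. The work goes in short steps, Python scripts to look and compute and a tool call to move; the robot and the scene stay as the last step left them, time stands still between calls to the robot, and variables do not carry over. Pictures are saved under pics/ and viewed, at most 14 in all, crops included, and the job is handed in when it is done.

Besides the shell and the picture viewer there is one more tool, called after ">>>" as name(argument=value, ...), one argument or row to a line, values as JSON. jog_arm: Moves the arm, as the interface text tells. Shift numbers are shares of 50 cm and turn numbers shares of 5 degrees, none past 1 either way. Its arguments: {"type":"object","properties":{"deltas":{"type":"array","items":{"type":"array","items":{"type":"number","minimum":-1,"maximum":1}}},"squeeze":{"type":"number"}},"required":["deltas"]}

```bash
mkdir -p pics; cat > h.py <<'E'
import numpy as np, cv2
from cell import arm
def grab(n,f=None):
    d=arm.grab_frame(n)
    for k in('R','t'): d[k]=np.array(d[k])
    if f: cv2.imwrite('pics/'+f,d['frame'][:,:,::-1])
    return d
def ray(d,u,v,fish=False):
    x=(u-d['cx'])/d['fx'];y=(v-d['cy'])/d['fy']
    if fish:
        r=np.hypot(x,y); s=np.sinc(r/np.pi); c=np.array([x*s,y*s,np.cos(r)])
    else: c=np.array([x,y,1.])
    return -d['R'].T@d['t'], d['R'].T@c
def onz(d,u,v,z,fish=False):
    o,r=ray(d,u,v,fish); return o+r*(z-o[2])/r[2]
def proj(d,X,fish=False):
    c=d['R']@np.array(X)+d['t']
    if fish:
        th=np.arctan2(np.hypot(c[0],c[1]),c[2]);k=th/np.hypot(c[0],c[1]);return d['cx']+d['fx']*c[0]*k,d['cy']+d['fy']*c[1]*k
    return d['cx']+d['fx']*c[0]/c[2],d['cy']+d['fy']*c[1]/c[2]
def tri(*rays):
    A=0;b=0
    for o,r in rays:
        r=r/np.linalg.norm(r);P=np.eye(3)-np.outer(r,r);A=A+P;b=b+P@o
    return np.linalg.solve(A,b)
E
python3 - <<'E'
from h import *
for n in('scene','top','wrist'):
    d=grab(n,n+'0.png'); print(n,d['fx'],d['cx'],d['cy'],-d['R'].T@d['t'],d['R'].round(2).tolist())
print(arm.get_obs())
E
```

```text
scene 542.2839659451835 282.76402973243626 215.23685614795806 [0.48705506 0.92669948 0.91220436] [[-0.99, -0.12, 0.02], [-0.1, 0.67, -0.74], [0.08, -0.73, -0.67]]
top 401.12318078731 272.8366397417783 200.0980156061915 [ 0.49110386 -0.01434922  1.24283041] [[-0.02, -1.0, -0.02], [-1.0, 0.02, -0.08], [0.08, 0.02, -1.0]]
wrist 325.19226210127806 272.9790393052609 213.8649280939017 [0.13108507 0.61666191 0.38419388] [[0.34, 0.94, -0.0], [0.89, -0.32, 0.32], [0.3, -0.11, -0.95]]
{'time': 0.15, 'joints': array([-1.19120446,  0.68978481, -0.19453829,  1.56606576,  0.15729301,
        0.90250555, -0.21507905]), 'dq': array([-1.05725087e-03, -3.38098227e-03,  1.11245161e-04, -3.34483612e-03,
       -1.73253937e-03,  1.36021420e-03,  3.07546931e-05]), 'joint_efforts': array([-1.96191999e-03, -5.27862096e+01, -1.26860607e+00, -1.53586793e+01,
       -5.25338820e-02,  3.88874600e-03,  1.27187986e-04]), 'position': array([0.2117068 , 0.58755705, 0.2381091 ]), 'orientation': array([ 1.71993649e-01,  9.85097819e-01, -6.83157456e-04, -7.40952023e-05]), 'wrist_force': array([ 0.49392634,  0.1041271 , -0.49059173]), 'moment': array([-0.0555044 , -0.07099812, -0.01104812]), 'gripper_force': 0.0, 'width': 0.08808772348376565}
```

View pics/top0.png

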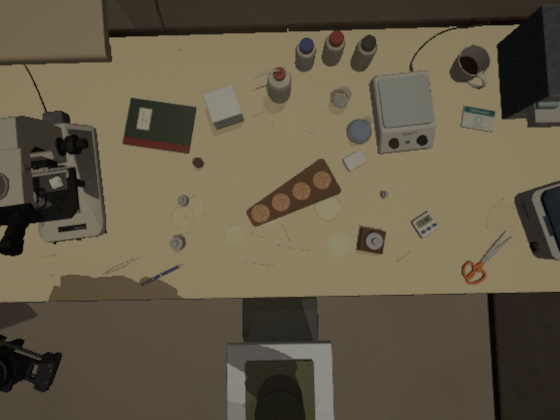

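View pics/scene0.png

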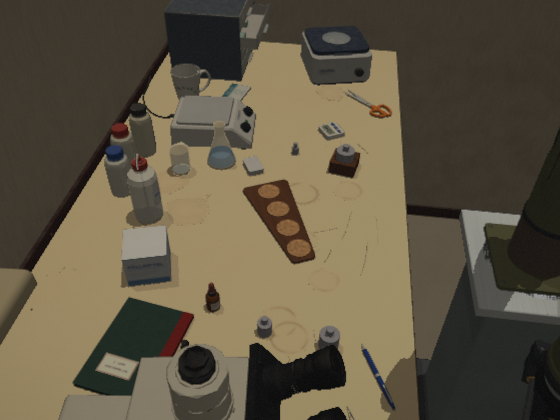

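The top view shows the marks at about (260,213), (281,202), (301,191) and (321,180), with the wide end at upper right. It also shows w1 at (383,194), w2 at (183,201), w3 at (177,243), w4 at (375,241), the bottle at (198,162) and the box at (355,160). In the scene view the marks run from (268,191), wide, to (299,248), narrow. The weights there are w1 (295,148), w4 (345,153), w2 (265,325) and w3 (329,338).

```bash
python3 - <<'E'
from h import *
T=grab('top');S=grab('scene')
def corks(d,box):
    x0,y0,x1,y1=box
    h=cv2.cvtColor(d['frame'],cv2.COLOR_RGB2HSV)[y0:y1,x0:x1]
    f=d['frame'][y0:y1,x0:x1].astype(int)
    m=((h[...,0]<16)&(h[...,1]>80)&(h[...,2]>115)).astype(np.uint8)
    n,l,s,c=cv2.connectedComponentsWithStats(m)
    return [(c[i]+[x0,y0]).round(1).tolist()+[int(s[i,4])] for i in range(1,n) if s[i,4]>60]
a=corks(T,(245,158,342,227));b=corks(S,(240,178,316,264));print(a,b)
a=sorted(a,key=lambda p:p[0]);b=sorted(b,key=lambda p:-p[1])
for p,q in zip(a,b): print('mark',tri(ray(T,*p[:2]),ray(S,*q[:2])).round(4),onz(T,*p[:2],.01).round(4),onz(S,*q[:2],.01).round(4))
R=[]
for d,pts in((T,[(383,194),(183,201),(177,243),(374,241)]),(S,[(295,148),(265,325),(329,338),(345,155)])):
    R.append(np.hstack([cv2.resize(d['frame'][v-20:v+20,u-20:u+20],(200,200),interpolation=cv2.INTER_CUBIC) for u,v in pts]))
cv2.imwrite('pics/crops.png',np.vstack(R)[:,:,::-1])
E
```

```text
[[321.6, 179.9, 169], [300.9, 191.0, 178], [280.3, 202.2, 179], [260.0, 213.0, 192]] [[268.2, 191.0, 213], [277.6, 208.5, 242], [287.8, 227.3, 260], [298.3, 247.6, 294]]
mark [0.545  0.0477 0.0067] [0.5459 0.0476 0.01  ] [0.5438 0.051  0.01  ]
mark [ 0.577  -0.0156  0.0076] [ 0.5778 -0.0156  0.01  ] [ 0.5758 -0.013   0.01  ]
mark [ 0.6104 -0.0801  0.0072] [ 0.611  -0.0799  0.01  ] [ 0.609  -0.0768  0.01  ]
mark [ 0.6435 -0.145   0.0065] [ 0.644  -0.1446  0.01  ] [ 0.6421 -0.1408  0.01  ]
```

View pics/crops.png

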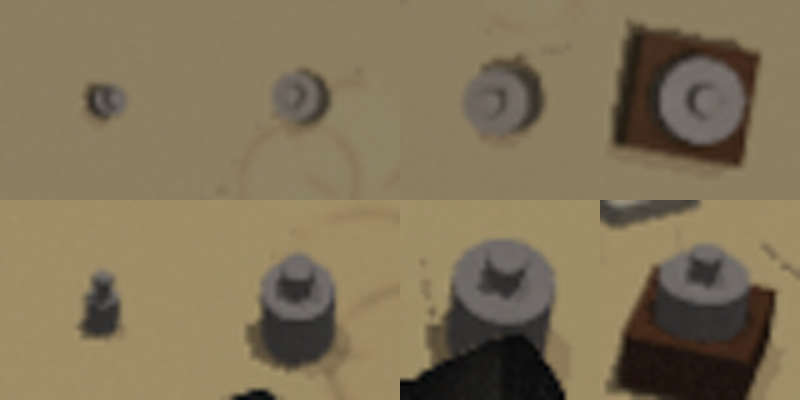

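The crops show the knob heads clearly: w1 small, w2 and w3 standing, w4 in its block. I'll triangulate the heads from the two views.

```bash
python3 - <<'E'
from h import *
T=grab('top');S=grab('scene')
for n,p,q,z in(('w1',(385.4,193.8),(295,143.2),.036),('w2',(181.6,200.2),(264.2,317.6),.047),('w3',(174.6,242.8),(329.6,328.6),.058),('w4',(375.4,240.4),(345.8,145.8),.076),):
    print(n,tri(ray(T,*p),ray(S,*q)).round(4),onz(T,*p,z).round(4),onz(S,*q,z).round(4))
print('bottle',onz(T,198,162,.077),onz(S,213,307,0))
E
```

```text
w1 [ 0.5942 -0.3328  0.0322] [ 0.5942 -0.3318  0.036 ] [ 0.5933 -0.3274  0.036 ]
w2 [0.5884 0.282  0.0414] [0.5879 0.2806 0.047 ] [0.5879 0.2861 0.047 ]
w3 [0.4603 0.3001 0.0546] [0.4613 0.2991 0.058 ] [0.4595 0.3025 0.058 ]
w4 [ 0.4547 -0.2886  0.069 ] [ 0.4567 -0.287   0.076 ] [ 0.4531 -0.2786  0.076 ]
bottle [0.69726177 0.22423394 0.077     ] [7.03746054e-01 2.39147616e-01 1.11022302e-16]
```

>>> jog_arm(
  deltas=[
    [1,0.02,-0.07,0,0,0,0],
    [1,0.02,-0.07,0,0,0,0],
    [1,0.02,-0.07,0,0,0,0],
    [1,0.02,-0.07,0,0,0,0],
    [1,0.04,-0.07,0,0,0,0],
    [1,0.04,-0.07,0,0,0,0],
    [1,0.04,-0.07,0,0,0,0],
    [1,0.04,-0.07,0,0,0,0],
  ],
)

```text
time: 1.02
position: [0.3325, 0.3064, 0.239]
orientation: [0.172, 0.985, 0.0, 0.0]
wrist_force: [0.8, -0.5, -0.2]
width: 0.0882
gripper_force: 0.0
```

>>> jog_arm(
  deltas=[
    [1,0.05,-0.01,-0.02,0,0,0],
    [1,0.08,-0.01,-0.02,0,0,0],
    [1,0.08,-0.01,-0.02,0,0,0],
    [1,0.08,-0.01,-0.02,0,0,0],
    [1,0.08,-0.01,-0.02,0,0,0],
    [1,0.08,0,0,0,0,0],
    [1,0.05,0,0,0,0,0],
    [1,0,0,0,0,0,0],
  ],
)

```text
time: 1.68
position: [0.5881, 0.2807, 0.1882]
orientation: [0.175, 0.985, 0.001, 0.003]
wrist_force: [2.0, 0.1, 0.7]
width: 0.0882
gripper_force: 0.0
```

```bash
python3 - <<'E'
from h import *
W=grab('wrist','w_a.png');o=arm.get_obs();print(o['position'],o['orientation'],o['joints'].round(2))
print(-W['R'].T@W['t'],proj(W,(.588,.282,.042),1),proj(W,(.46,.30,.055),1))
E
```

```text
[0.58457282 0.28172491 0.18810178] [1.74017194e-01 9.84742250e-01 1.71141100e-04 8.29236495e-04] [-0.4   0.78 -0.24  1.54  0.22  0.85  0.51]
[0.50689823 0.3102068  0.33393252] (np.float64(273.98417496381893), np.float64(198.0338078743548)) (np.float64(241.50154468844877), np.float64(58.59843138830473))
```

View pics/w_a.png

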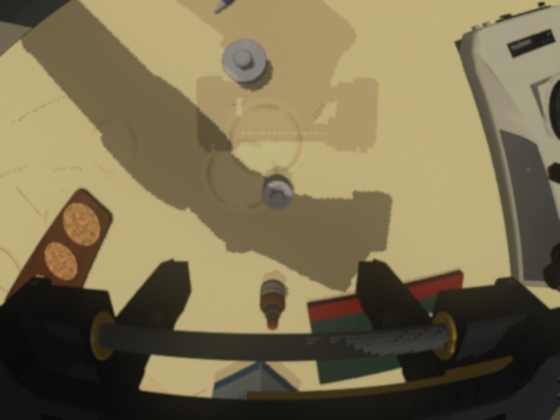

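The wrist view shows w2 at about (278,190), with its knob near the upper edge, and w3's head at (243,58). The bottle is at (272,300) and two corks are at (82,223) and (61,261). w2 sits a few pixels off the prediction, so I'll check it in close-up.

```bash
python3 - <<'E'
from h import *
W=grab('wrist');o=arm.get_obs();print(o['position'])
a=W['frame'][160:220,245:305];b=W['frame'][28:88,213:273]
cv2.imwrite('pics/w_b.png',np.hstack([cv2.resize(i,(360,360),interpolation=cv2.INTER_CUBIC) for i in(a,b)])[:,:,::-1])
for z in(0,.016,.032,.042,.047): print(z,proj(W,(.588,.282,z),1),proj(W,(.46,.30,z),1))
for p in((82,223),(61,261)):print(onz(W,*p,.01,1))
E
```

```text
[0.58213179 0.28262119 0.18817349]
0 (np.float64(274.3063170942141), np.float64(190.8324358955287)) (np.float64(247.46992775341778), np.float64(70.21165243173988))
0.016 (np.float64(274.3782123437349), np.float64(194.88901835910013)) (np.float64(246.1979292079108), np.float64(68.44047100864859))
0.032 (np.float64(274.4569329584754), np.float64(199.34241287446238)) (np.float64(244.79219724055508), np.float64(66.48685636257358))
0.042 (np.float64(274.51002966138435), np.float64(202.35316076705814)) (np.float64(243.83608854054876), np.float64(65.16037132252808))
0.047 (np.float64(274.5378059870514), np.float64(203.9304081330577)) (np.float64(243.33329653167866), np.float64(64.46354362364059))
[0.54041236 0.05230942 0.01      ]
[ 0.57434365 -0.01286489  0.01      ]
```

View pics/w_b.png

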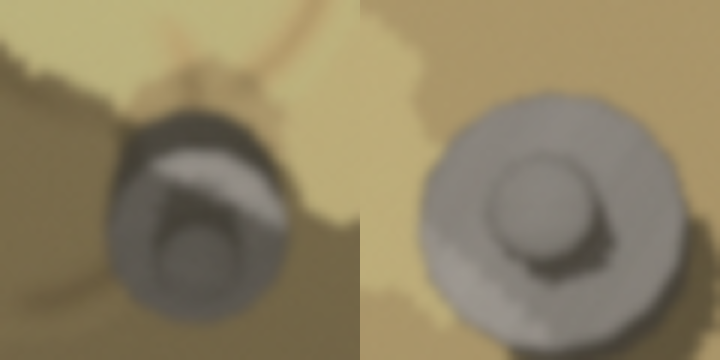

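>>> jog_arm(
  deltas=[
    [1,0.014,0.005,-0.06,0,0,0],
    [1,0,0,-0.08,0,0,0],
    [1,0,0,-0.08,0,0,0],
    [1,0,0,-0.06,0,0,0],
    [1,0,0,-0.04,0,0,0],
    [1,0,0,-0.03,0,0,0],
    [1,0,0,-0.012,0,0,0],
    [1,0,0,0,0,0,0],
  ],
)

```text
time: 2.45
position: [0.5874, 0.2858, 0.0071]
orientation: [0.171, 0.985, -0.0, -0.001]
wrist_force: [0.4, 0.3, 1.0]
width: 0.088
gripper_force: 0.0
```

>>> jog_arm(
  deltas=[
    [-1,0,0,0,0,0,0],
    [-1,0,0,0,0,0,0],
    [-1,0,0,0,0,0,0],
    [-1,0,0,0,0,0,0],
    [-1,0,0,0,0,0,0],
    [-1,0,0,0,0,0,0],
    [-1,0,0,0,0,0,0],
    [-1,0,0,0,0,0,0],
  ],
  squeeze=25,
)

```text
time: 3.12
position: [0.5889, 0.2855, 0.0078]
orientation: [0.172, 0.985, 0.0, 0.0]
wrist_force: [0.2, -0.0, -0.4]
width: 0.0367
gripper_force: 0.0
```

>>> jog_arm(
  deltas=[
    [-1,0,0,0,0,0,0],
    [-1,0,0,0,0,0,0],
    [-1,0,0,0,0,0,0],
    [-1,0,0,0,0,0,0],
    [-1,0,0,0.02,0,0,0],
    [-1,0,0,0.04,0,0,0],
    [-1,0,0,0.06,0,0,0],
    [-1,0,0,0.08,0,0,0],
  ],
)

```text
time: 3.78
position: [0.5869, 0.2845, 0.1068]
orientation: [0.172, 0.985, -0.002, -0.002]
wrist_force: [1.1, 0.0, -0.7]
width: 0.0291
gripper_force: 25.0
```

>>> jog_arm(
  deltas=[
    [-1,0,-0.05,0,0,0,-1],
    [-1,0,-0.08,0,0,0,-1],
    [-1,0,-0.08,0,0,0,-1],
    [-1,-0.005,-0.08,0,0,0,-1],
    [-1,-0.005,-0.08,0,0,0,-1],
    [-1,-0.005,-0.08,0,0,0,-1],
    [-1,-0.005,-0.08,0,0,0,-1],
    [-1,-0.005,-0.07,0,0,0,-1],
  ],
)

```text
time: 4.45
position: [0.5759, -0.0175, 0.1084]
orientation: [0.501, 0.865, -0.0, 0.0]
wrist_force: [-0.1, -0.6, -0.8]
width: 0.029
gripper_force: 25.0
```

>>> jog_arm(
  deltas=[
    [-1,0,0,-0.04,0,0,-0.6],
    [-1,0,0,-0.04,0,0,0],
    [-1,0,0,-0.02,0,0,0],
    [-1,0,0,0,0,0,0],
    [-1,0,0,0,0,0,0],
    [-1,0,0,0,0,0,0],
    [-1,0,0,0,0,0,0],
    [-1,0,0,0,0,0,0],
  ],
)

```text
time: 5.12
position: [0.577, -0.0141, 0.0587]
orientation: [0.521, 0.854, 0.001, 0.001]
wrist_force: [-0.5, 0.5, -0.5]
width: 0.0293
gripper_force: 25.0
```

```bash
python3 - <<'E'
from h import *
W=grab('wrist','w_c.png');o=arm.get_obs();print(o['position'],o['orientation'],o['joints'].round(2),o['wrist_force'])
h=cv2.cvtColor(W['frame'],cv2.COLOR_RGB2HSV)
m=((h[...,0]<17)&(h[...,1]>85)&(h[...,2]>90)).astype(np.uint8)
m=cv2.morphologyEx(m,cv2.MORPH_OPEN,np.ones((3,3)))
for c in cv2.findContours(m,cv2.RETR_EXTERNAL,cv2.CHAIN_APPROX_NONE)[0]:
    if cv2.contourArea(c)>300:
        (u,v),r=cv2.minEnclosingCircle(c);print((u,v),r,cv2.contourArea(c),onz(W,u,v,.01,1).round(4))
for P in((.545,.0485),(.6104,-.079),(.643,-.1435),(.576,-.0145)):print(P,proj(W,(*P,.01),1))
E
```

```text
[ 0.57682215 -0.01422175  0.05852662] [5.20903135e-01 8.53615514e-01 4.08654276e-04 5.57757241e-04] [-0.02  0.89 -0.06  1.84  0.11  0.41  0.32] [ 0.37049165 -0.12710114 -1.45159322]
(273.5, 381.72222900390625) 57.95884323120117 3183.0 [ 0.6384 -0.1341  0.01  ]
(269.0666809082031, 239.0) 47.23218536376953 4010.0 [ 0.5735 -0.0144  0.01  ]
(281.3476867675781, 121.89144897460938) 57.7173957824707 7002.5 [0.5459 0.0556 0.01  ]
(0.545, 0.0485) (np.float64(274.42553005416516), np.float64(131.70959352429702))
(0.6104, -0.079) (np.float64(273.92401719594034), np.float64(328.46032606071265))
(0.643, -0.1435) (np.float64(273.21689484931886), np.float64(389.16862555061414))
(0.576, -0.0145) (np.float64(272.3952870877738), np.float64(240.73307095823577))
```

View pics/w_c.png

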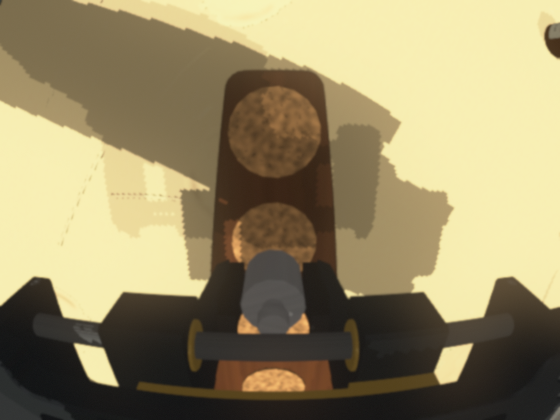

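The view has cork mark 1 at (275,132), on prediction. Mark 2 is under the held weight at (273,240), and the tray is aligned with the gripper. I'll lower it.

>>> jog_arm(
  deltas=[
    [-1,0,0,-0.03,0,0,0],
    [-1,0,0,-0.03,0,0,0],
    [-1,0,0,-0.01,0,0,0],
    [-1,0,0,-0.006,0,0,0],
    [-1,0,0,-0.004,0,0,0],
    [-1,0,0,0,0,0,0],
    [-1,0,0,0,0,0,0],
    [1,0,0,0,0,0,0],
  ],
)

```text
time: 5.83
position: [0.5768, -0.0145, 0.0184]
orientation: [0.521, 0.853, 0.0, 0.0]
wrist_force: [-0.4, 0.1, -0.0]
width: 0.034
gripper_force: 0.0
```

>>> jog_arm(
  deltas=[
    [1,0,0,0,0,0,0],
    [1,0,0,0,0,0,0],
    [1,0,0,0,0,0,0],
    [1,0,0,0,0,0,0],
    [1,0,0,0,0,0,0],
    [1,0,0,0,0,0,0],
    [1,0,0,0.04,0,0,0],
    [1,0,0,0.06,0,0,0],
  ],
)

```text
time: 6.5
position: [0.5741, -0.0144, 0.0659]
orientation: [0.521, 0.854, -0.002, -0.002]
wrist_force: [0.1, 0.4, 1.2]
width: 0.0871
gripper_force: 0.0
```

>>> jog_arm(
  deltas=[
    [1,0,0.01,0.08,0,0,0],
    [1,-0.03,0.06,0.04,0,0,0],
    [1,-0.034,0.07,0,0,0,0],
    [1,-0.034,0.07,0,0,0,0],
    [1,-0.034,0.07,0,0,0,0],
    [1,-0.034,0.07,0,0,0,0],
    [1,-0.034,0.07,0,0,0,0],
    [1,-0.034,0.07,0,0,0,0],
  ],
)

```text
time: 7.17
position: [0.4583, 0.232, 0.1278]
orientation: [0.521, 0.853, 0.0, 0.0]
wrist_force: [0.9, 0.4, -0.2]
width: 0.0878
gripper_force: 0.0
```

>>> jog_arm(
  deltas=[
    [1,-0.004,0.07,0,0,0,0],
    [1,0,0.07,0,0,0,0],
    [1,0,0,0,0,0,0],
    [1,0,0,0,0,0,0],
    [1,0,0,0,0,0,0],
    [1,0,0,0,0,0,0],
    [1,0,0,0,0,0,0],
    [1,0,0,0,0,0,0],
  ],
)

```text
time: 7.83
position: [0.4577, 0.299, 0.1278]
orientation: [0.522, 0.853, -0.0, 0.0]
wrist_force: [-0.3, -0.6, -0.5]
width: 0.0883
gripper_force: 0.0
```

```bash
python3 - <<'E'
from h import *
W=grab('wrist','w_d.png');o=arm.get_obs();print(o['position'],o['orientation'],o['joints'].round(2))
for z in(0,.042,.058):print(proj(W,(.458,.301,z),1))
E
```

```text
[0.45768999 0.29932335 0.12778763] [ 5.21903951e-01  8.53004227e-01 -2.02319541e-04  1.21476293e-04] [-0.68  0.75  0.03  1.91 -0.04  0.48 -0.15]
(np.float64(275.25958413225385), np.float64(202.93913493711625))
(np.float64(275.5693662367613), np.float64(219.1574057244739))
(np.float64(275.7138366299875), np.float64(226.79588529719354))
```

View pics/w_d.png

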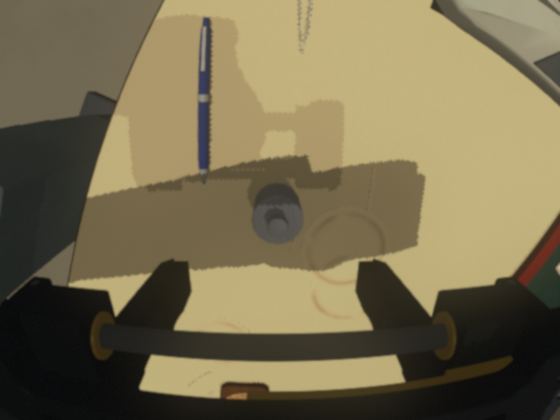

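w3's head is at (277,224), within about 2 mm of the prediction, and the pen is clear. I'll descend and grip.

>>> jog_arm(
  deltas=[
    [1,0,0.004,-0.05,0,0,0],
    [1,0,0,-0.06,0,0,0],
    [-1,0,0,-0.06,0,0,0],
    [-1,0,0,-0.04,0,0,0],
    [-1,0,0,-0.02,0,0,0],
    [-1,0,0,0,0,0,0],
    [-1,0,0,0,0,0,0],
    [-1,0,0,0,0,0,0],
  ],
  squeeze=35,
)

```text
time: 8.55
position: [0.4582, 0.3029, 0.0139]
orientation: [0.521, 0.853, 0.001, 0.0]
wrist_force: [0.4, 0.0, 0.8]
width: 0.0502
gripper_force: 0.0
```

>>> jog_arm(
  deltas=[
    [-1,0,0,0,0,0,0],
    [-1,0,0,0,0,0,0],
    [-1,0,0,0,0,0,0],
    [-1,0,0,0,0,0,0],
    [-1,0,0,0,0,0,0],
    [-1,0,0,0.02,0,0,0],
    [-1,0,0,0.06,0,0,0],
    [-1,0,0,0.08,0,0,0],
  ],
)

```text
time: 9.22
position: [0.455, 0.3011, 0.0918]
orientation: [0.521, 0.854, -0.003, -0.001]
wrist_force: [0.5, 1.0, -1.9]
width: 0.0387
gripper_force: 35.0
```

>>> jog_arm(
  deltas=[
    [-1,0.032,-0.07,0.03,0,0,0],
    [-1,0.032,-0.075,0.01,0,0,0],
    [-1,0.032,-0.075,0,0,0,0],
    [-1,0.032,-0.075,0,0,0,0],
    [-1,0.032,-0.075,0,0,0,0],
    [-1,0.032,-0.075,0,0,0,0],
    [-1,0.032,-0.075,0,0,0,0],
    [-1,0.032,-0.075,0,0,0,0],
  ],
)

```text
time: 9.88
position: [0.585, 0.0029, 0.1132]
orientation: [0.521, 0.853, -0.0, -0.0]
wrist_force: [1.0, 0.6, -2.8]
width: 0.0394
gripper_force: 35.0
```

>>> jog_arm(
  deltas=[
    [-1,0.03,-0.075,0,0,0,0],
    [-1,0.018,-0.07,0,0,0,0],
    [-1,0,-0.021,0,0,0,0],
    [-1,0,0,0,0,0,0],
    [-1,0,0,-0.05,0,0,0],
    [-1,0,0,-0.05,0,0,0],
    [-1,0,0,0,0,0,0],
    [-1,0,0,0,0,0,0],
  ],
)

```text
time: 10.55
position: [0.6076, -0.0762, 0.062]
orientation: [0.52, 0.854, -0.001, -0.002]
wrist_force: [0.4, 0.7, -2.6]
width: 0.0389
gripper_force: 35.0
```

```bash
python3 - <<'E'
from h import *
W=grab('wrist','w_e.png');o=arm.get_obs();print(o['position'],o['orientation'],o['joints'].round(2),o['wrist_force'])
for P in((.545,.0485),(.5768,-.0145),(.6095,-.079)):print(P,proj(W,(*P,.01),1))
print(proj(W,(.5768,-.0145,.057),1))
E
```

```text
[ 0.60897074 -0.07658107  0.06324689] [ 5.20421407e-01  8.53909396e-01  8.12093610e-05 -5.43052936e-04] [ 0.1   0.91 -0.08  1.72  0.13  0.51  0.41] [ 0.75383656  0.01333388 -2.49770222]
(0.545, 0.0485) (np.float64(277.13122115659434), np.float64(20.425014004536592))
(0.5768, -0.0145) (np.float64(276.03028307991315), np.float64(133.83797020821925))
(0.6095, -0.079) (np.float64(274.9808247462119), np.float64(243.7870844868875))
(np.float64(276.5781769901453), np.float64(141.95837716661958))
```

View pics/w_e.png

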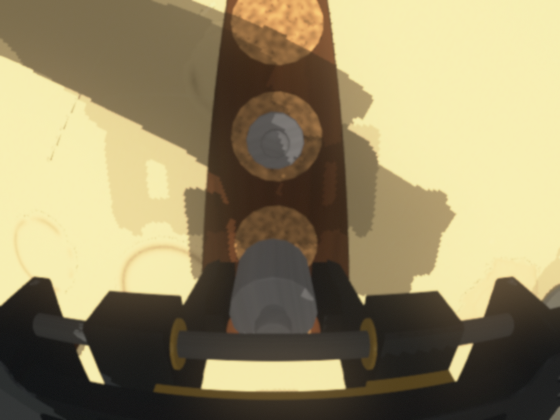

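w2 stands centred on mark 2 at (276,136), and w3 is over mark 3. I'll lower and release.

>>> jog_arm(
  deltas=[
    [-1,0,0,-0.03,0,0,0],
    [-1,0,0,-0.03,0,0,0],
    [-1,0,0,-0.01,0,0,0],
    [-1,0,0,-0.006,0,0,0],
    [-1,0,0,-0.004,0,0,0],
    [-1,0,0,0,0,0,0],
    [-1,0,0,0,0,0,0],
    [1,0,0,0,0,0,0],
  ],
)

```text
time: 11.27
position: [0.6102, -0.0779, 0.0239]
orientation: [0.521, 0.854, 0.001, 0.001]
wrist_force: [0.0, -0.7, -0.1]
width: 0.044
gripper_force: 0.0
```

>>> jog_arm(
  deltas=[
    [1,0,0,0,0,0,0],
    [1,0,0,0,0,0,0],
    [1,0,0,0,0,0,0],
    [1,0,0,0,0,0,0],
    [1,0,0,0,0,0,0],
    [1,0,0,0.03,0,0,0],
    [1,0,0,0.07,0,0,0],
    [1,0,0,0.08,0,0,0],
  ],
)

```text
time: 11.93
position: [0.6074, -0.0778, 0.1116]
orientation: [0.521, 0.854, -0.001, -0.002]
wrist_force: [1.0, -0.1, -0.6]
width: 0.0879
gripper_force: 0.0
```

>>> jog_arm(
  deltas=[
    [1,-0.03,-0.04,0.05,0,0,0],
    [1,-0.04,-0.05,0.03,0,0,0],
    [1,-0.05,-0.06,0,0,0,0],
    [1,-0.05,-0.06,0,0,0,0],
    [1,-0.05,-0.06,0,0,0,0],
    [1,-0.05,-0.07,0,0,0,0],
    [1,-0.04,-0.072,0,0,0,0],
    [1,0,0,0,0,0,0],
  ],
)

```text
time: 12.6
position: [0.4479, -0.2929, 0.1527]
orientation: [0.527, 0.85, -0.004, -0.001]
wrist_force: [-0.8, -0.2, 0.6]
width: 0.0882
gripper_force: 0.0
```

>>> jog_arm(
  deltas=[
    [1,0,0,0,0,0,0],
    [1,0,0,0,0,0,0],
    [1,0,0,0,0,0,0],
    [1,0,0,0,0,0,0],
    [1,0,0,0,0,0,0],
    [1,0,0,0,0,0,0],
    [1,0,0,0,0,0,0],
    [1,0,0,0,0,0,0],
  ],
)

```text
time: 13.27
position: [0.4553, -0.2825, 0.1527]
orientation: [0.521, 0.854, 0.0, -0.0]
wrist_force: [0.0, -0.9, -0.2]
width: 0.0885
gripper_force: 0.0
```

```bash
python3 - <<'E'
from h import *
W=grab('wrist','w_f.png');o=arm.get_obs();print(o['position'],o['orientation'],o['joints'].round(2))
for z in (.06,.076):print(proj(W,(.4545,-.286,z),1))
np.save('Wf.npy',W,allow_pickle=True)
E
```

```text
[ 0.45524673 -0.28264428  0.15273349] [5.20893793e-01 8.53621494e-01 3.39949775e-05 5.49641345e-06] [ 0.56  0.7  -0.15  1.92  0.19  0.54  0.76]
(np.float64(270.9990381831265), np.float64(221.49273960597301))
(np.float64(270.86267041111574), np.float64(229.00576049026924))
```

View pics/w_f.png

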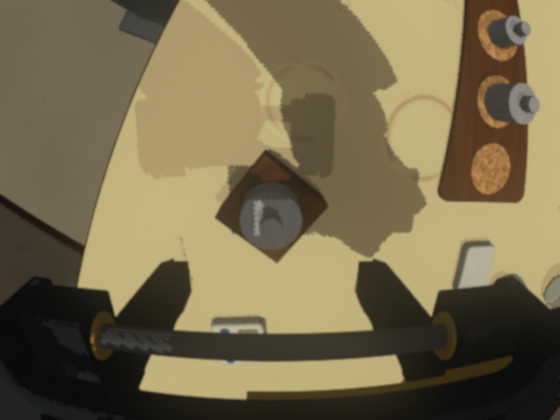

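w4's head is at (271,225), about 3 mm from the prediction, with clear space for the fingers on both sides. Marks 3 and 2 hold their weights at upper right, and mark 4 is empty. I'll correct and descend.

>>> jog_arm(
  deltas=[
    [1,-0.004,0,-0.04,0,0,0],
    [1,0,0,-0.06,0,0,0],
    [1,0,0,-0.06,0,0,0],
    [1,0,0,-0.04,0,0,0],
    [-1,0,0,-0.02,0,0,0],
    [-1,0,0,-0.007,0,0,0],
    [-1,0,0,0,0,0,0],
    [-1,0,0,0,0,0,0],
  ],
  squeeze=60,
)

```text
time: 13.98
position: [0.4537, -0.2832, 0.0401]
orientation: [0.521, 0.853, 0.0, 0.001]
wrist_force: [-0.3, 0.5, 0.3]
width: 0.0635
gripper_force: 0.0
```

>>> jog_arm(
  deltas=[
    [-1,0,0,0,0,0,0],
    [-1,0,0,0,0,0,0],
    [-1,0,0,0,0,0,0],
    [-1,0,0,0,0,0,0],
    [-1,0,0,0,0,0,0],
    [-1,0,0,0,0,0,0],
    [-1,0,0,0,0,0,0],
    [-1,0,0,0,0,0,0],
  ],
)

```text
time: 14.65
position: [0.4536, -0.2834, 0.0404]
orientation: [0.521, 0.853, -0.0, 0.001]
wrist_force: [-1.2, 0.5, 6.7]
width: 0.0492
gripper_force: 60.0
```

```bash
python3 - <<'E'
from h import *
o=arm.get_obs();print(o['position'],o['orientation'],o['width'],o['gripper_force'],o['wrist_force'],o['moment'])
E
```

```text
[ 0.45363425 -0.28341105  0.04038387] [ 5.21158305e-01  8.53459424e-01 -4.52457940e-05  1.01504090e-03] 0.04915638762666012 59.99901853501797 [-1.20583776  0.54039245  6.71542547] [-0.02911103  0.13127699  0.05657095]
```

>>> jog_arm(
  deltas=[
    [-1,0,0,0.004,0,0,0],
    [-1,0,0,0.008,0,0,0],
    [-1,0,0,0.008,0,0,0],
    [-1,0,0,0.01,0,0,0],
    [-1,0,0,0.01,0,0,0],
    [-1,0,0,0.01,0,0,0],
    [-1,0,0,0.01,0,0,0],
    [-1,0,0,0.01,0,0,0],
  ],
)

```text
time: 15.32
position: [0.4527, -0.2826, 0.0748]
orientation: [0.521, 0.854, -0.0, -0.0]
wrist_force: [-0.1, 0.1, -7.7]
width: 0.0486
gripper_force: 60.0
```

>>> jog_arm(
  deltas=[
    [-1,0,0,0.03,0,0,0],
    [-1,0,0,0.05,0,0,0],
    [-1,0.04,0.03,0.03,0,0,0],
    [-1,0.06,0.045,0,0,0,0],
    [-1,0.06,0.045,0,0,0,0],
    [-1,0.06,0.045,0,0,0,0],
    [-1,0.06,0.045,0,0,0,0],
    [-1,0.05,0.035,0,0,0,0],
  ],
)

```text
time: 15.98
position: [0.6195, -0.1567, 0.1294]
orientation: [0.52, 0.854, 0.001, -0.001]
wrist_force: [1.5, 0.5, -9.0]
width: 0.0489
gripper_force: 60.0
```

>>> jog_arm(
  deltas=[
    [-1,0.03,0.02,0,0,0,0],
    [-1,0.02,0.014,-0.02,0,0,0],
    [-1,0,0,-0.04,0,0,0],
    [-1,0,0,-0.03,0,0,0],
    [-1,0,0,0,0,0,0],
    [-1,0,0,0,0,0,0],
    [-1,0,0,0,0,0,0],
    [-1,0,0,0,0,0,0],
  ],
)

```text
time: 16.65
position: [0.6436, -0.1441, 0.0854]
orientation: [0.521, 0.853, 0.0, 0.001]
wrist_force: [-0.3, -0.5, -8.1]
width: 0.0487
gripper_force: 60.0
```

```bash
python3 - <<'E'
from h import *
W=grab('wrist','w_g.png');o=arm.get_obs();print(o['position'],o['orientation'],o['joints'].round(2),o['wrist_force'])
for P in((.5768,-.0145),(.6095,-.079),(.643,-.1435)):print(P,proj(W,(*P,.01),1))
p=o['position'];S=grab('scene');print(proj(S,(p[0],p[1],p[2]-.0344)))
cv2.imwrite('pics/mix.png',np.hstack([W['frame'][:,130:430],cv2.resize(S['frame'][100:240,210:350],(420,420))])[:,:,::-1])
E
```

```text
[ 0.64370999 -0.14395458  0.08545203] [5.21378346e-01 8.53324991e-01 3.52928719e-04 9.77725274e-04] [ 0.2   0.92 -0.1   1.57  0.13  0.66  0.51] [ 0.20864422  0.45015373 -8.07553221]
(0.5768, -0.0145) (np.float64(273.3922058685284), np.float64(19.85451547819568))
(0.6095, -0.079) (np.float64(272.92529963908424), np.float64(123.94457814171054))
(0.643, -0.1435) (np.float64(273.4797064213192), np.float64(225.08269579716375))
(np.float64(267.7451145721818), np.float64(177.75354586077904))
```

View pics/mix.png

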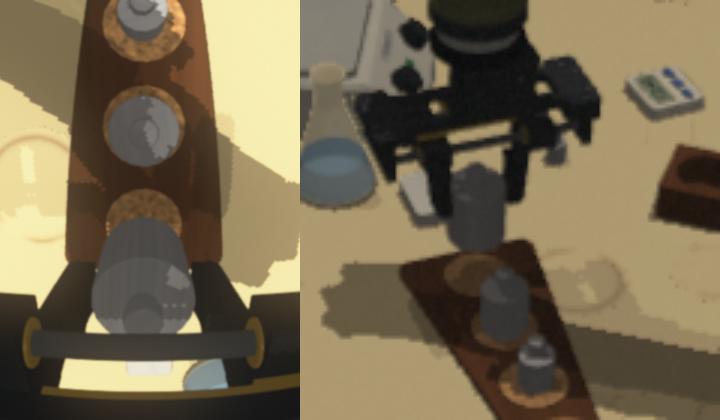

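w4 hangs upright over mark 4, and marks 2 and 3 are well centred. I'll lower it gently.

>>> jog_arm(
  deltas=[
    [-1,0,0,-0.02,0,0,0],
    [-1,0,0,-0.03,0,0,0],
    [-1,0,0,-0.016,0,0,0],
    [-1,0,0,-0.008,0,0,0],
    [-1,0,0,-0.004,0,0,0],
    [-1,0,0,-0.002,0,0,0],
    [-1,0,0,0,0,0,0],
    [-1,0,0,0,0,0,0],
  ],
)

```text
time: 17.42
position: [0.6441, -0.1435, 0.0447]
orientation: [0.521, 0.854, 0.001, 0.001]
wrist_force: [0.0, 0.1, -7.9]
width: 0.0484
gripper_force: 60.0
```

>>> jog_arm(
  deltas=[
    [-1,0,0,-0.001,0,0,0],
    [-1,0,0,-0.001,0,0,0],
    [-1,0,0,0,0,0,0],
    [-1,0,0,0,0,0,0],
    [-1,0,0,0,0,0,0],
    [-1,0,0,0,0,0,0],
    [-1,0,0,0,0,0,0],
    [-1,0,0,0,0,0,0],
  ],
)

```text
time: 18.08
position: [0.6442, -0.1436, 0.0445]
orientation: [0.521, 0.853, 0.0, 0.001]
wrist_force: [-1.6, 1.0, 5.6]
width: 0.0489
gripper_force: 60.0
```

Contact: the force went from -7.9 to +5.6 N. I'll release and rise.

>>> jog_arm(
  deltas=[
    [1,0,0,0,0,0,0],
    [1,0,0,0,0,0,0],
    [1,0,0,0,0,0,0],
    [1,0,0,0,0,0,0],
    [1,0,0,0,0,0,0],
    [1,0,0,0,0,0,0],
    [1,0,0,0.03,0,0,0],
    [1,0,0,0.06,0,0,0],
  ],
)

```text
time: 18.75
position: [0.6403, -0.1428, 0.086]
orientation: [0.521, 0.854, -0.001, -0.003]
wrist_force: [0.6, 0.3, -0.0]
width: 0.0882
gripper_force: 0.0
```

>>> jog_arm(
  deltas=[
    [1,0,0,0.08,0,0,0],
    [1,-0.01,-0.04,0.02,0,0,1],
    [1,-0.02,-0.06,0,0,0,1],
    [1,-0.02,-0.06,0,0,0,1],
    [1,-0.02,-0.06,0,0,0,1],
    [1,-0.02,-0.06,0,0,0,1],
    [1,-0.01,-0.06,0,0,0,1],
    [1,0,-0.034,0,0,0,1],
  ],
)

```text
time: 19.42
position: [0.5905, -0.3363, 0.1395]
orientation: [0.241, 0.971, -0.002, -0.0]
wrist_force: [0.1, -1.3, -1.1]
width: 0.0884
gripper_force: 0.0
```

>>> jog_arm(
  deltas=[
    [1,0,0,0,0,0,1],
    [1,0,0,0,0,0,0.6],
    [1,0,0,0,0,0,0],
    [1,0,0,0,0,0,0],
    [1,0,0,0,0,0,0],
    [1,0,0,0,0,0,0],
    [1,0,0,0,0,0,0],
    [1,0,0,0,0,0,0],
  ],
)

```text
time: 20.08
position: [0.5932, -0.3301, 0.1384]
orientation: [0.172, 0.985, -0.0, -0.0]
wrist_force: [-0.8, 0.2, -0.0]
width: 0.0882
gripper_force: 0.0
```

```bash
python3 - <<'E'
from h import *
W=grab('wrist','w_h.png');o=arm.get_obs();print(o['position'],o['orientation'],o['joints'].round(2))
for z in (0,.022,.036):print(proj(W,(.594,-.331,z),1))
for P in((.5768,-.0145,.057),(.6095,-.079,.068),(.643,-.1435,.08)):print(proj(W,P,1))
E
```

```text
[ 0.59319714 -0.33016611  0.13830437] [ 1.71974014e-01  9.85101484e-01 -5.15143378e-05 -3.41355191e-05] [ 0.62  0.89 -0.35  1.47  0.37  0.85  1.36]
(np.float64(272.47889801093544), np.float64(202.85499422584311))
(np.float64(272.4386453190232), np.float64(210.40069132340236))
(np.float64(272.40982506038745), np.float64(215.8265271420479))
(np.float64(575.2128361824008), np.float64(101.44295569867778))
(np.float64(548.282470471884), np.float64(151.18882947655766))
(np.float64(509.76554451535696), np.float64(213.03361705796823))
```

View pics/w_h.png

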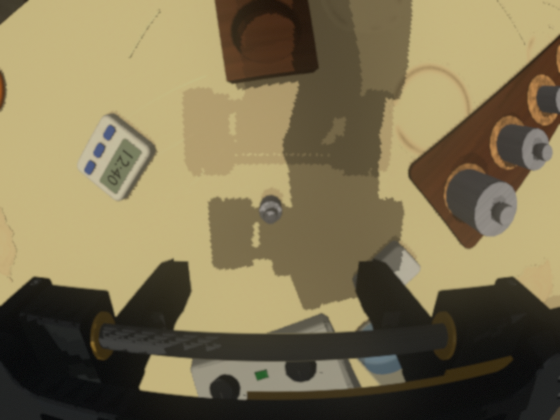

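w1's head is at (270,212), 2–3 mm off the prediction. The box at (395,262) and the balance are clear of the fingers. I'll correct and descend.

>>> jog_arm(
  deltas=[
    [1,-0.004,-0.004,-0.04,0,0,0],
    [1,0,0,-0.07,0,0,0],
    [-1,0,0,-0.07,0,0,0],
    [-1,0,0,-0.05,0,0,0],
    [-1,0,0,-0.025,0,0,0],
    [-1,0,0,-0.013,0,0,0],
    [-1,0,0,0,0,0,0],
    [-1,0,0,0,0,0,0],
  ],
  squeeze=15,
)

```text
time: 20.8
position: [0.5922, -0.3327, 0.0054]
orientation: [0.172, 0.985, -0.0, 0.001]
wrist_force: [0.5, -0.5, 1.0]
width: 0.0503
gripper_force: 0.0
```

>>> jog_arm(
  deltas=[
    [-1,0,0,0,0,0,0],
    [-1,0,0,0,0,0,0],
    [-1,0,0,0,0,0,0],
    [-1,0,0,0,0,0,0],
    [-1,0,0,0,0,0,0],
    [-1,0,0,0,0,0,0],
    [-1,0,0,0,0,0,0],
    [-1,0,0,0,0,0,0],
  ],
)

```text
time: 21.47
position: [0.5915, -0.3326, 0.0049]
orientation: [0.172, 0.985, -0.0, 0.0]
wrist_force: [-1.4, -0.6, 5.2]
width: 0.0197
gripper_force: 15.1
```

>>> jog_arm(
  deltas=[
    [-1,0,0,0.02,0,0,0],
    [-1,0,0,0.07,0,0,0],
    [-1,0,0,0.08,0,0,0],
    [-1,0,0,0.08,0,0,-1],
    [-1,0,0.02,0.05,0,0,-1],
    [-1,-0.02,0.06,0,0,0,-1],
    [-1,-0.02,0.07,0,0,0,-1],
    [-1,-0.01,0.07,0,0,0,-1],
  ],
)

```text
time: 22.13
position: [0.5646, -0.2223, 0.1552]
orientation: [0.384, 0.923, -0.0, 0.0]
wrist_force: [0.3, 0.7, -0.9]
width: 0.0195
gripper_force: 15.0
```

>>> jog_arm(
  deltas=[
    [-1,-0.01,0.075,0,0,0,-1],
    [-1,-0.01,0.075,0,0,0,-1],
    [-1,-0.01,0.075,0,0,0,-1],
    [-1,-0.01,0.075,0,0,0,-0.6],
    [-1,0,0.075,0,0,0,0],
    [-1,0,0.075,0,0,0,0],
    [-1,0,0.07,0,0,0,0],
    [-1,0,0.022,0,0,0,0],
  ],
)

```text
time: 22.8
position: [0.5457, 0.0566, 0.1546]
orientation: [0.517, 0.856, 0.002, -0.001]
wrist_force: [-0.1, -0.1, -0.1]
width: 0.0195
gripper_force: 15.0
```

>>> jog_arm(
  deltas=[
    [-1,0,0,-0.05,0,0,0],
    [-1,0,0,-0.07,0,0,0],
    [-1,0,0,-0.06,0,0,0],
    [-1,0,0,-0.02,0,0,0],
    [-1,0,0,0,0,0,0],
    [-1,0,0,0,0,0,0],
    [-1,0,0,0,0,0,0],
    [-1,0,0,0,0,0,0],
  ],
)

```text
time: 23.47
position: [0.5474, 0.0486, 0.056]
orientation: [0.521, 0.853, 0.001, 0.001]
wrist_force: [-0.0, -0.9, -0.1]
width: 0.0192
gripper_force: 15.0
```

```bash
python3 - <<'E'
from h import *
W=grab('wrist','w_i.png');o=arm.get_obs();print(o['position'],o['orientation'],o['joints'].round(2),o['wrist_force'],o['width'])
print(proj(W,(.545,.0485,.01),1))
h=cv2.cvtColor(W['frame'],cv2.COLOR_RGB2HSV)
m=((h[...,0]<17)&(h[...,1]>85)&(h[...,2]>90)).astype(np.uint8)
m=cv2.morphologyEx(m,cv2.MORPH_OPEN,np.ones((3,3)))
for c in cv2.findContours(m,cv2.RETR_EXTERNAL,cv2.CHAIN_APPROX_NONE)[0]:
    if cv2.contourArea(c)>300: print(cv2.boundingRect(c))
E
```

```text
[0.5472749  0.04861671 0.05585637] [0.52124974 0.85340282 0.00100795 0.0011541 ] [-0.15  0.88 -0.05  1.93  0.11  0.34  0.2 ] [-0.12580122 -0.74039772  0.08243225] 0.01971892668375667
(np.float64(270.57906753214826), np.float64(241.10779352196315))
(229, 362, 31, 29)
(279, 361, 39, 30)
(223, 201, 91, 74)
```

View pics/w_i.png

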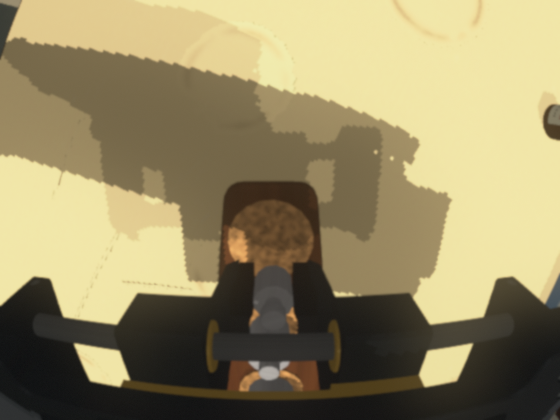

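w1 is over mark 1, with the cork centred at about (271,241). I'll lower and release.

>>> jog_arm(
  deltas=[
    [-1,0,0,-0.03,0,0,0],
    [-1,0,0,-0.03,0,0,0],
    [-1,0,0,-0.01,0,0,0],
    [-1,0,0,-0.006,0,0,0],
    [-1,0,0,-0.004,0,0,0],
    [-1,0,0,0,0,0,0],
    [-1,0,0,0,0,0,0],
    [-1,0,0,0,0,0,0],
  ],
)

```text
time: 24.18
position: [0.5466, 0.0486, 0.0149]
orientation: [0.521, 0.853, 0.0, 0.0]
wrist_force: [0.0, 1.3, 2.1]
width: 0.0199
gripper_force: 15.1
```

>>> jog_arm(
  deltas=[
    [1,0,0,0,0,0,0],
    [1,0,0,0,0,0,0],
    [1,0,0,0,0,0,0],
    [1,0,0,0,0,0,0],
    [1,0,0,0,0,0,0],
    [1,0,0,0,0,0,0],
    [1,0,0,0.03,0,0,0],
    [1,0,0,0.06,0,0,0],
  ],
)

```text
time: 24.85
position: [0.5438, 0.0485, 0.0571]
orientation: [0.521, 0.854, -0.002, -0.002]
wrist_force: [0.2, -0.2, 0.8]
width: 0.0708
gripper_force: 0.0
```

>>> jog_arm(
  deltas=[
    [1,0,0,0.07,0,0,0],
    [1,0,0,0.08,0,0,0],
    [1,0,0,0.08,0,0,0],
    [1,-0.06,0,0,0,0,0],
    [1,-0.06,0,0,0,0,0],
    [1,-0.06,0,0,0,0,0],
    [1,0,0,0,0,0,0],
    [1,0,0,0,0,0,0],
  ],
)

```text
time: 25.52
position: [0.4546, 0.0485, 0.1745]
orientation: [0.521, 0.854, -0.0, -0.0]
wrist_force: [0.7, 0.2, -0.5]
width: 0.0884
gripper_force: 0.0
```

```bash
python3 - <<'E'
from h import *
S=grab('scene')
cv2.imwrite('pics/fin.png',cv2.resize(S['frame'][110:290,190:390],(600,540),interpolation=cv2.INTER_CUBIC)[:,:,::-1])
o=arm.get_obs();print(o['position'],o['time'])
E
```

```text
[0.4565894  0.04875562 0.17452597] 25.5667
```

View pics/fin.png

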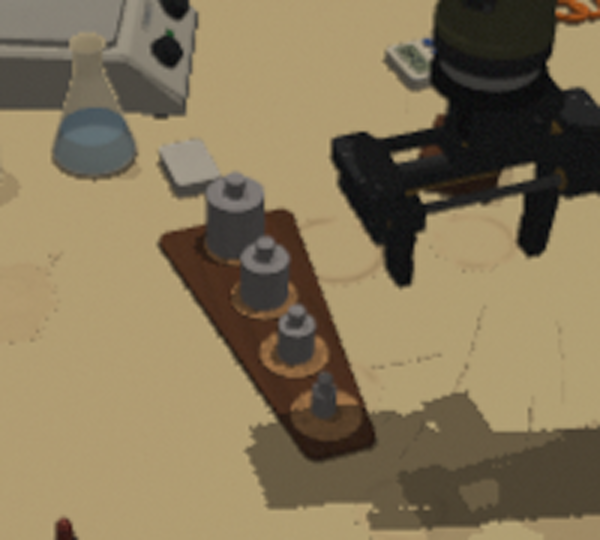

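All four weights stand upright and centred on their marks: the crop shows w4 at (235,220), w3 (265,275), w2 (297,337) and w1 (324,398). The box and the bottle are in place and the gripper is clear.

```bash
python3 -c "
from cell import arm;print(arm.job_done())"
```

```text
the job is handed in; nothing more can be done
None
```

All four weights stand upright on their cork marks in order of size, smallest at the narrow end, and I handed the job in at about 26 s; the hand-in returned no verdict.

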